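# Peel the top tray off the sticky set and show it

### The job

In the stove shop, lift the roll of aluminium tape out of the top tray and stand it upright on the round cork coaster. Then peel the top tray off the sticky trays beneath it: raise its red grip corner first while the opposite corner still sits in the stack, so that the trays below stay down in their stand. Finish while holding the tray by its grip, still, about 15 cm or more above the green mat, its middle over the middle of the mat and its open side up and roughly level; leave everything else on the counter alone.

Things in the scene. Friction and masses are not known exactly. Their poses are not given: they have to be found in the camera images.
- tray_grip (a point): centre of the red upright square post on the top tray, 16 x 16 mm across and 38 mm tall (19 mm above and below this point), the only post; it stands on a flat lug outside one corner of the bright aluminium tray, its foot 2 mm above the rim. Axes are the tray's: x runs along the tray's diagonal from the grip corner to the opposite corner, y across, z up out of the open side; the post's faces look along x and y. As stacked, the point is about 94 mm above the counter
- tray_far (a point): the outer bottom corner of the top tray opposite the grip: 196 mm along the tray's x from the middle of the post and 49 mm lower. Natural point about which the tray tips while being peeled
- tray_center (a point): middle of the top tray, 14 mm above its underside: 104 mm along the tray's x from the post's middle and 35 mm lower. The tray is square, 130 x 130 mm, 28 mm deep, walls and floor 2.5 mm, about 0.24 kg; axes as for the grip
- pile (a joint): how far (m) the pile of larger dark steel trays under the top tray has been pulled up in its stand; 0 = fully down. It slides up freely in the corner guides, weighs 1.05 kg and drops back. Four sticky black foam pads, one mid-way along each wall, hold the lowest 12 mm of the top tray: pulled up level, the pads (about 14 N together) bring the pile along; tipped up by the grip corner they take only about 7 N and let go, all free once the tray is 15 mm up
- pile_seat (a point): middle of the seat on which the underside of the top tray rests, 45 mm above the counter; axes as the tray's when stacked. The walls of the next tray are 139 mm square and reach 17 mm above the seat; the stand is 152 mm square, set the same way
- roll_center (a point): middle of the bright roll of tape standing in the top tray, 54 mm outside diameter, 36 mm hole, 44 mm tall, 0.12 kg; z is its axis. This point is half-way up; as it stands in the tray it is about 70 mm above the counter
- coaster: round cork coaster fixed on the counter, 80 mm across, 5 mm thick; origin at the centre of its underside
- mat: square green felt display mat fixed on the counter, 170 x 170 mm, 3 mm thick; origin at the centre of its underside
- bottle_mid (a point): bystander: closed blue-violet bottle with a red cap, 64 mm across, 190 mm tall; its middle
- collar_mid (a point): bystander: dark red stovepipe collar, 110 mm across, 50 mm tall; its middle
- tin_mid (a point): bystander: closed tin, 84 mm across, 70 mm tall; its middle
- driver_grip (a point): bystander: screwdriver lying on the counter; the middle of its handle

How it is judged:
By the outcome, as a careful person would: the job done as asked, in the order asked, and still so for the second after the job is handed in, while the arm keeps its last pose, push and grip.
It also fails if it takes over 58 s, if anything falls off the work surface, if the arm or the gripper's body presses on something with over 40 N, if the wrist force passes 120 N, or if a joint passes its speed limit or range.

### The arm

A 7-joint arm with a two-finger parallel gripper is mounted at the origin on the work surface. World frame = base frame: x ahead of the robot, y to its left, z up, the work surface at z = 0. Lengths are in m, angles in degrees, forces in N, time in s.
With the tool pointing down it reaches from about 0.425 to 0.875 m from the base axis. Payload 4.7 kg.
Tool frame: the origin (TCP) lies on the centre line of the jaws, within the pads' length; the fingertips stand env.nose_length ahead of it and the grasp point (between the pads) lies 8 mm behind it (env.nose_length is the distance from the TCP to the fingertips, in m); y points along the fingers, z is the direction in which the jaws open and shut, and the axes are right-handed (so a half turn about y gives the same grasp; the last joint's range is limited). The gripper opens to 87 mm and grips with 3 to 60 N. Pads are 19 mm wide; open, the fingers measure 117 mm over their backs; the gripper's body (75 mm by 190 mm) begins 51 mm behind the grasp point.
Start: joints at [-62.504, 18.392, -4.016, 83.108, 1.295, 78.541, -3.26], TCP at [0.292, 0.581, 0.234] pointing down, gripper open.
Joint ranges: [-163.93, 163.93], [-17.29, 119.83], [-79.2, 71.16], [3.27, 140.29], [-89.18, 269.18], [5.43, 117.66], [-154.24, 154.24]. Speed limits (degrees/s): [147.25, 147.25, 180, 180, 180, 180, 180].

### API

Orientations are given as [roll, pitch, yaw] about the fixed x, y, z axes, in that order (R = Rz(yaw) Ry(pitch) Rx(roll)).
In Python, from cell import env, read_camera, camera_info, job, models gives the robot as it stands.
- The arm moves only by the tool move_arm, never from a script. Its argument "moves" is a list of rows, each a list of 6 numbers: the shift along the tool's x, y, z in mm, then the turn, a rotation vector about the tool's x, y, z in degrees. In form: [[x, y, z, ax, ay, az], ...]. A call has 1 to 20 rows; each row is the pose to reach, as a shift and turn from the pose commanded when the call began, along the tool's axes at that moment; what a row does not reach only later rows make up. A row lasts 1/12 s, in which the tool goes at most 41.7 mm and 7.16 degrees, less where a joint would pass 70% of its speed; a pose out of reach is approached as far as the arm can. A call with a gripper value outside its range is refused whole. "claw" is the finger opening in mm, from 0 to 87, set as the call begins (left out, the last holds). The fingers move at their own pace and stop on an object; "newtons" is the grip in N (left out, the last holds). Time passes only in rows, so rows that repeat a pose let the fingers close. It gives the time, the measured TCP pose, the force and the opening at its end, in the units of the state.
- env.get_obs(): the state, without advancing time (a new reading comes with each control period).
- read_camera(name): name is "scene" or "top" or "wrist"; returns (picture, depth): 400x640x3 uint8, red, green, blue; 400x640 float32, m along the optical axis (not along the pixel's ray), 0 where there is no reading.
- camera_info(name): a dict with "fx", "fy", "cx", "cy" (pixels), "distortion" ([k1, k2, p1, p2, k3] as OpenCV has them; the pictures are not rectified), "R" (3x3) and "t" (3): a world point X has camera coordinates R X + t. Camera axes: x right, y down, z forward; pixel columns grow to the right and rows downward; lengths in m; the calibration is good to about 2 mm. A picture is of the moment at which its call begins: read the wrist's pose just before it. camera_info takes no time and is no camera call; for the wrist camera it gives the pose at the moment of the call.
- job.sign_off(): hands the job in, once; it reports no verdict.
Trained networks look in the newest picture that a camera, given by its name, has taken for a name from the list of things; names that differ only in an ending like _2 or _b are one class to them, and where a whole thing is asked for, a point or a joint stands for the part that bears it (a point fixed in the world has none). Each returns a list of dicts, best first, with "score" (0 to 1); they miss things now and then, are a little off and sometimes report something else, mostly with a low value. They report only what shows in the picture. A call takes as long as a camera call.
- models.spot_in(target, camera): "point" ([x, y, z] in m, in world coordinates, good to about 4 mm: the middle of the surface that is visible of it).
- models.cut_out(target, camera): "mask" (400x640 bool, what is visible of it).
The state is a dict: "time_s": time; "qpos": joint angles; "joint_velocities": joint speeds; "effort": joint torques, N m; "tool_pos": TCP position; "tool_rot": TCP orientation; "force": force on the tool from outside, world axes, zero at the start; "wrist_torque": the same for the moment, N m; "grip_width": finger opening in m.
Only numpy, scipy, OpenCV 4.12 (cv2) and the standard library are available. Lean on these libraries where they do the work, as an engineer would, in place of code of your own. Each camera call takes 0.05 s, during which the arm holds its last target.

## Working session

There is one attempt and no reset: what is moved stays moved. The work goes in short steps, Python scripts to look and compute and a tool call to move; the robot and the scene stay as the last step left them, time stands still between calls to the robot, and variables do not carry over. Pictures are saved under pics/ and viewed, and the job is handed in when it is done.

Besides the shell and the picture viewer there is one more tool, called after "Call:" as a command line: name --pt "numbers of a row" for each row, then --argument value for the rest. move_arm: Moves the arm, as the interface text tells. Its arguments: {"type":"object","properties":{"moves":{"type":"array","items":{"type":"array","items":{"type":"number"}}},"claw":{"type":"number"},"newtons":{"type":"number"}},"required":["moves"]}

```bash
ls; mkdir -p pics; python3 - <<'E'
from cell import env, read_camera, camera_info, job, models
import cv2
print(env.get_obs(), env.nose_length)
for n in ("scene","top"):
    p,d=read_camera(n); cv2.imwrite(f"pics/{n}0.png",p[:,:,::-1])
    ci=camera_info(n); print(n,ci)
for t in ["tray_grip","roll_center","coaster","mat","bottle_mid","collar_mid","tin_mid","driver_grip"]:
    for n in ("top",):
        print(t,[(r['point'],r['score']) for r in models.spot_in(t,n)][:2])
print(env.get_obs()['time_s'])
E
```

```text
pics
{'time_s': 0.0, 'qpos': array([-62.50270752,  18.43837113,  -4.01491547,  83.17466559,
         1.29495782,  78.5399297 ,  -3.25825319]), 'joint_velocities': array([-0.10156332, -0.04561689, -0.02340449, -0.05944459, -0.04626205,
       -0.0155331 , -0.02003598]), 'effort': array([ 2.69673028e-04, -4.91286170e+01, -4.03829422e-01, -3.12530816e+01,
       -6.39324356e-02,  4.36741544e-02,  1.95212983e-04]), 'tool_pos': array([0.29176403, 0.58025016, 0.23247128]), 'tool_rot': array([-9.01077300e+01, -5.86216694e-03, -2.66863888e+01]), 'force': array([-0.01836364,  0.0310322 , -1.42255775]), 'wrist_torque': array([ 0.0279151 , -0.0111474 ,  0.00580776]), 'grip_width': 0.08725559272277568} 0.011
scene {'fx': 464.7178300415974, 'fy': 464.7178300415974, 'cx': 314.46392865214113, 'cy': 200.186224125281, 'distortion': array([0.04625647, 0.        , 0.        , 0.        , 0.        ]), 'R': array([[-0.68073444,  0.73252897,  0.00138776],
       [ 0.56767443,  0.52873164, -0.63102186],
       [-0.46297555, -0.42877051, -0.77576381]]), 't': array([ 0.38734505, -0.2299673 ,  1.5993335 ])}

[... 158 characters left out ...]
     , 0.        , 0.        ]), 'R': array([[ 0.02400523, -0.99970453, -0.00382019],
       [-0.98503495, -0.02300025, -0.17081318],
       [ 0.17067485,  0.00786343, -0.98529603]]), 't': array([-0.00550634,  0.54173086,  1.00191114])}
tray_grip [([0.5653, -0.2197, 0.0475], 0.93), ([0.5084, -0.4707, 0.0678], 0.64)]
roll_center [([0.5603, -0.2075, 0.0964], 0.86)]
coaster [([0.4434, 0.0214, 0.0041], 0.59)]
mat [([0.6, 0.2417, 0.0041], 0.74), ([0.5152, -0.1696, 0.0489], 0.17)]
bottle_mid [([0.5416, 0.4377, 0.122], 0.81)]
collar_mid [([0.7517, -0.0072, 0.0448], 0.71)]
tin_mid [([0.5052, -0.4656, 0.0686], 0.87)]
driver_grip [([0.3305, 0.3776, 0.0197], 0.56), ([0.5392, 0.4384, 0.1219], 0.51)]
0.5
```

View pics/scene0.png

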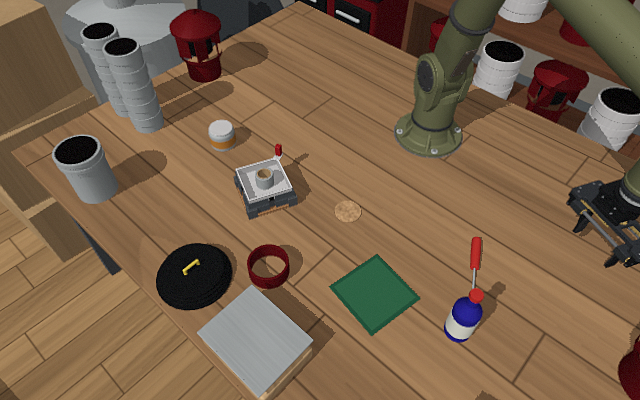

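View pics/top0.png

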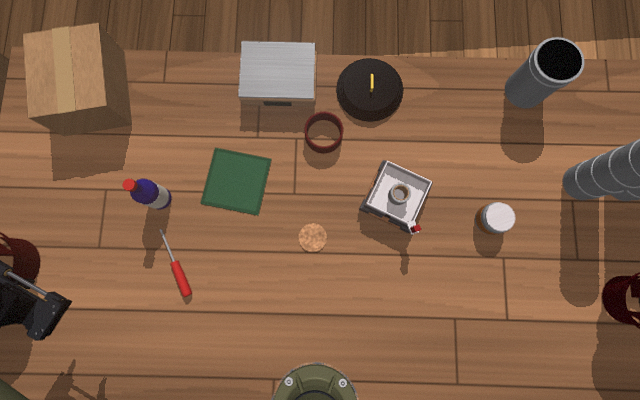

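The top view shows the tray at about (398,195), its red post at (417,228), the roll at (400,193), the coaster at (313,237) and the mat at (237,181). Next I measure these from the depth image.

```bash
cat > h.py <<'E'
from cell import env, read_camera, camera_info, job, models
import cv2, numpy as np
def world(n,d,ci=None):
    ci=ci or camera_info(n)
    K=np.array([[ci['fx'],0,ci['cx']],[0,ci['fy'],ci['cy']],[0,0,1]])
    v,u=np.mgrid[0:400,0:640]
    uv=cv2.undistortPoints(np.stack([u,v],-1).reshape(-1,1,2).astype(np.float64),K,ci['distortion']).reshape(400,640,2)
    X=np.concatenate([uv*d[...,None],d[...,None]],-1)
    return (X-ci['t'])@ci['R']
E
python3 - <<'E'
from h import *
for n,sl in (("top",(slice(150,250),slice(350,440))),("scene",(slice(135,220),slice(225,305)))):
    p,d=read_camera(n); W=world(n,d)
    hsv=cv2.cvtColor(p,cv2.COLOR_RGB2HSV)
    ok=np.zeros((400,640),bool); ok[sl]=True; ok&=d>0
    red=ok&((hsv[...,0]<8)|(hsv[...,0]>172))&(hsv[...,1]>150)&(hsv[...,2]>80)
    w=W[red]; print(n,'red',red.sum(),w.mean(0),w.min(0),w.max(0)); t=w[w[:,2]>.105]; print(' top',len(t),t.mean(0) if len(t) else 0)
    roll=ok&(W[...,2]>.084)&(W[...,2]<.1)&~red
    (c,r),w=cv2.minEnclosingCircle(W[roll][:,:2].astype(np.float32)),W[roll]; print('roll',roll.sum(),w[:,2].mean(),np.median(w[:,2]),c,r,w.min(0),w.max(0))
    tr=ok&(W[...,2]>.045)&(W[...,2]<.08)&(hsv[...,2]>150)&(hsv[...,1]<60)
    w=W[tr]; print('tray',cv2.minAreaRect((w[:,:2]*1000).astype(np.float32)))
    rim=tr&(W[...,2]>.068); w=W[rim]; print('rim',len(w),cv2.minAreaRect((w[:,:2]*1000).astype(np.float32)))
    mat=(hsv[...,0]>60)&(hsv[...,0]<95)&(hsv[...,1]>110)&(abs(W[...,2])<.015)&(W[...,1]>.1)&(W[...,1]<.4)&(W[...,0]<.8)&(W[...,0]>.4)
    w=W[mat]; print('mat',len(w),np.median(w,0),cv2.minAreaRect((w[:,:2]*1000).astype(np.float32)))
    m=[r for r in models.cut_out("coaster",n)]
    for r in m[:2]:
        w=W[r['mask']&(d>0)]; print('coaster',r['score'],len(w),w.mean(0),cv2.minEnclosingCircle(w[:,:2].astype(np.float32)))
    z=W[sl]
    y0,x0=sl[0].start,sl[1].start
    im=cv2.resize(p[sl],None,fx=6,fy=6,interpolation=cv2.INTER_CUBIC); cv2.imwrite(f"pics/{n}_z.png",im[:,:,::-1])
E
```

```text
top red 38 [ 0.46829359 -0.24680923  0.11057752] [ 0.46145391 -0.28015299  0.00057563] [ 0.47665256 -0.23825563  0.11627613]
 top 37 [ 0.46816209 -0.24590804  0.11355055]
roll 207 0.09148043900076112 0.09171034728456784 (0.5225948095321655, -0.22205714881420135) 0.06701933592557907 [ 0.45888805 -0.24254235  0.0848521 ] [ 0.58677123 -0.18526217  0.09890209]
tray ((552.9583129882812, -215.88645935058594), (153.4136199951172, 153.11849975585938), 65.1951675415039)
rim 346 ((552.9583129882812, -215.88645935058594), (153.4136199951172, 153.11849975585938), 65.1951675415039)
mat 0 [nan nan nan] ((0.0, 0.0), (0.0, 0.0), 0.0)
coaster 0.93 625 [0.44644416 0.01866061 0.0056828 ] ((0.4473709464073181, 0.019060282036662102), 0.04027649760246277)
scene red 58 [ 0.47148079 -0.24332267  0.10113971] [ 0.45676531 -0.25344403  0.07979941] [ 0.47863198 -0.23333115  0.11560533]
 top 29 [ 0.46971196 -0.2439574   0.11036303]
roll 144 0.08899444391693362 0.08872522064928422 (0.5237079858779907, -0.22177177667617798) 0.06867305934429169 [ 0.45841193 -0.24926094  0.08456256] [ 0.58905254 -0.18220145  0.09769557]
tray ((524.8536987304688, -277.8470153808594), (298.2707214355469, 144.38563537597656), 61.60786819458008)
rim 235 ((557.9000854492188, -211.2560577392578), (146.3980255126953, 145.27650451660156), 64.25504302978516)
mat 3752 [0.60636697 0.24677877 0.00172717] ((602.5095825195312, 242.3569793701172), (169.07916259765625, 170.3640594482422), 79.8443832397461)
coaster 0.68 453 [0.44626507 0.02011062 0.00285158] ((0.445518434047699, 0.01712002605199814), 0.04459909722208977)
  return _methods._mean(a, axis=axis, dtype=dtype,
  ret = um.true_divide(
```

View pics/top_z.png

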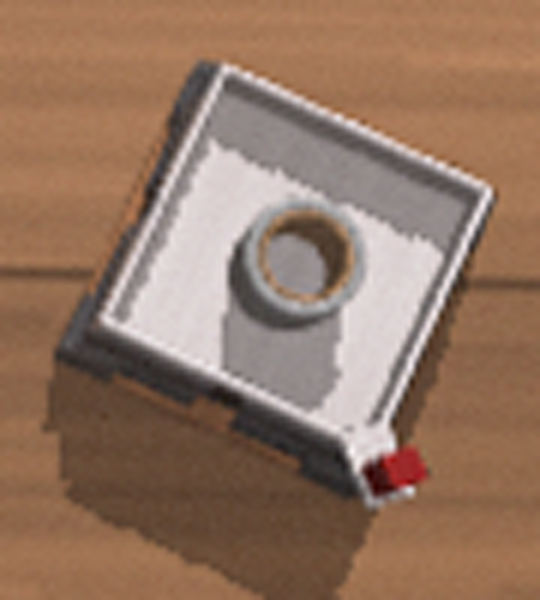

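View pics/scene_z.png

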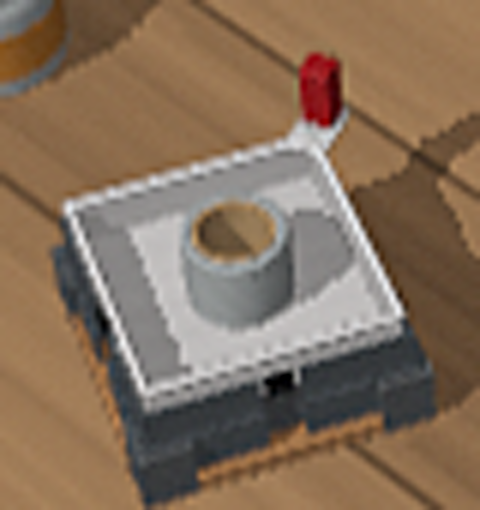

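```bash
cat >> h.py <<'E'
def ray(n,uv,z,ci=None):
    ci=ci or camera_info(n)
    K=np.array([[ci['fx'],0,ci['cx']],[0,ci['fy'],ci['cy']],[0,0,1]])
    q=cv2.undistortPoints(np.array(uv,float).reshape(-1,1,2),K,ci['distortion']).reshape(-1,2)
    D=np.c_[q,np.ones(len(q))]@ci['R']; C=-ci['R'].T@ci['t']
    s=(np.broadcast_to(z,len(q))-C[2])/D[:,2]
    return C+s[:,None]*D
E
python3 - <<'E'
from h import *
f=lambda L,o:[((x+.5)/6-.5+o[0],(y+.5)/6-.5+o[1]) for x,y in L]
for n,o,c,post,ro in (("top",(350,150),[(225,67),(492,190),(383,430),(103,322)],(402,466),(305,257)),("scene",(225,135),[(322,142),(68,205),(150,395),(402,320)],(320,62),(237,231))):
    P=ray(n,f(c,o),.073); print(n,P,P.mean(0)); print([np.linalg.norm(P[i]-P[i-1]) for i in range(4)],[np.degrees(np.arctan2(*(P[i]-P[i-1])[1::-1])) for i in range(4)])
    print('post top',ray(n,f([post],o),.113),'roll top',ray(n,f([ro],o),.092))
R=cv2.Rodrigues
from scipy.spatial.transform import Rotation as Ro
print(Ro.from_euler('xyz',env.get_obs()['tool_rot'],degrees=True).as_matrix())
ci=camera_info('wrist');print(ci, -ci['R'].T@ci['t'], env.get_obs()['tool_pos'])
E
```

```text
top [[ 0.6515391  -0.17926305  0.073     ]
 [ 0.59742484 -0.29776654  0.073     ]
 [ 0.48847342 -0.24727069  0.073     ]
 [ 0.53363153 -0.12457091  0.073     ]] [ 0.56776722 -0.2122178   0.073     ]
[np.float64(0.1299747112514215), np.float64(0.13027444433038846), np.float64(0.12008431580853514), np.float64(0.13074591006383235)] [np.float64(-24.884516771201376), np.float64(-114.54366749921027), np.float64(155.13363255178191), np.float64(69.79449536159339)]
post top [[ 0.46845553 -0.2451447   0.113     ]] roll top [[ 0.56120797 -0.21013784  0.092     ]]
scene [[ 0.47911636 -0.23480321  0.073     ]
 [ 0.59613279 -0.29600372  0.073     ]
 [ 0.65050329 -0.175117    0.073     ]
 [ 0.53632875 -0.12098298  0.073     ]] [ 0.5655203  -0.20672673  0.073     ]
[np.float64(0.12739035988695332), np.float64(0.1320543329060385), np.float64(0.13255093528914114), np.float64(0.12635789321101065)] [np.float64(-116.6866523782298), np.float64(-27.60991739116592), np.float64(65.78349736547035), np.float64(154.63278422795514)]
post top [[ 0.46641587 -0.24583951  0.113     ]] roll top [[ 0.56157575 -0.20778166  0.092     ]]
[[ 8.93469239e-01  9.54678351e-05  4.49124381e-01]
 [-4.49124389e-01  9.29641190e-05  8.93469235e-01]
 [ 4.35451212e-05 -9.99999991e-01  1.25937514e-04]]
{'fx': 335.88106132612677, 'fy': 335.88106132612677, 'cx': 317.1033212443409, 'cy': 204.77119728081192, 'distortion': array([-0.00731221,  0.        ,  0.        ,  0.        ,  0.        ]), 'R': array([[ 4.48612495e-01,  8.93725992e-01,  8.24750355e-04],
       [ 8.51449519e-01, -4.27671605e-01,  3.03530419e-01],
       [ 2.71625748e-01, -1.35465305e-01, -9.52821392e-01]]), 't': array([-0.65040215, -0.03811199,  0.39132282])} [0.21793562 0.61799256 0.38496533] [0.2919678  0.58076075 0.2336144 ]
```

Roll is about (0.561,-0.209), post about (0.467,-0.245), tray diagonal at about 20°, and the sizes agree with what was given. Moving over the roll to look with the wrist camera.

Call:
move_arm --pt "595 34 -585 0 88.3 0" --pt "595 34 -585 0 88.3 0" --pt "595 34 -585 0 88.3 0" --pt "595 34 -585 0 88.3 0" --pt "595 34 -585 0 88.3 0" --pt "595 34 -585 0 88.3 0" --pt "595 34 -585 0 88.3 0" --pt "595 34 -585 0 88.3 0" --pt "595 34 -585 0 88.3 0" --pt "595 34 -585 0 88.3 0" --pt "595 34 -585 0 88.3 0" --pt "595 34 -585 0 88.3 0" --pt "595 34 -585 0 88.3 0" --pt "595 34 -585 0 88.3 0" --pt "595 34 -585 0 88.3 0" --pt "595 34 -585 0 88.3 0" --pt "595 34 -585 0 88.3 0" --pt "595 34 -585 0 88.3 0" --pt "595 34 -585 0 88.3 0" --pt "595 34 -585 0 88.3 0" --claw 76 --newtons 25

```text
time_s: 2.37
tool_pos: [0.5609, -0.2092, 0.2]
tool_rot: [-89.9, 0.0, -114.9]
force: [0.7, -0.1, -0.0]
grip_width: 0.0756
```

```bash
python3 - <<'E'
from h import *
ci=camera_info('wrist'); p,d=read_camera('wrist')
import pickle; pickle.dump((ci,p,d),open('w1.pkl','wb'))
cv2.imwrite('pics/w1.png',p[:,:,::-1])
W=world('wrist',d,ci)
print(env.get_obs()['tool_pos'],env.get_obs()['qpos'])
for t in ("roll_center","tray_grip"):
    for r in models.cut_out(t,'wrist')[:2]:
        w=W[r['mask']&(d>0)]; print(t,r['score'],len(w),w.mean(0),w.min(0),w.max(0))
E
```

```text
[ 0.56085998 -0.21947756  0.19915771] [-14.76092927  15.68397456  39.85441391  94.4975758   -9.94012928
  73.29346035   1.39599483]
roll_center 0.71 3026 [ 0.56314871 -0.21066213  0.08232645] [ 0.52686562 -0.25525592  0.04533681] [ 0.58971756 -0.18464527  0.09355612]
roll_center 0.23 20074 [ 0.56558683 -0.21100812  0.05389392] [ 0.43359624 -0.30084571 -0.00135571] [ 0.6611989  -0.12398978  0.20403158]
tray_grip 0.85 20190 [ 0.5654209  -0.21092249  0.05391463] [ 0.45258327 -0.29503234 -0.00126269] [ 0.66319878 -0.12316366  0.19082949]
```

View pics/w1.png

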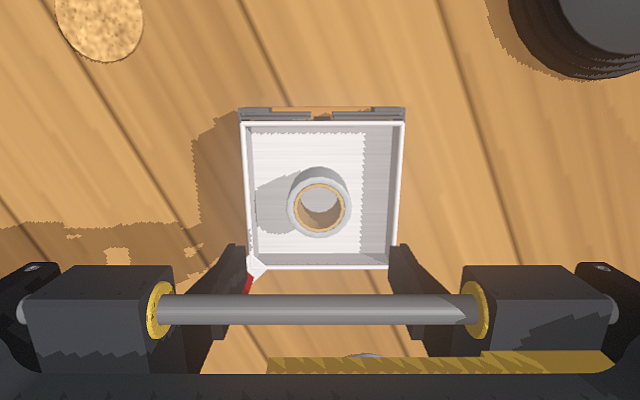

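The wrist view shows the roll's top ring around (319,209) and the tray square to the jaws (rim from (242,123) to (388,268)). Fitting it now.

```bash
python3 - <<'E'
from h import *
import pickle
ci,p,d=pickle.load(open('w1.pkl','rb'))
W=world('wrist',d,ci)
P=ray('wrist',[(242,123),(403,123),(389,268),(247.5,266)],.073,ci);print(P,P.mean(0),[np.linalg.norm(P[i]-P[i-1]) for i in range(4)])
m=(W[...,2]>.086)&(W[...,2]<.096)&(d>0); m[:150]=0;m[245:]=0;m[:,:280]=0;m[:,360:]=0
w=W[m]; print('roll',len(w),np.median(w[:,2]),cv2.minEnclosingCircle(w[:,:2].astype(np.float32)))
c,_=cv2.findContours(m.astype(np.uint8),cv2.RETR_EXTERNAL,cv2.CHAIN_APPROX_NONE); e=cv2.fitEllipse(max(c,key=len)); print(e, ray('wrist',[e[0]],.092,ci))
for i in range(2): o=env.get_obs(); print(o['time_s'],o['tool_pos'],o['tool_rot'],o['qpos'],o['joint_velocities'])
E
```

```text
[[ 0.53430701 -0.12534775  0.073     ]
 [ 0.65225879 -0.18013508  0.073     ]
 [ 0.59459637 -0.2974221   0.073     ]
 [ 0.47694339 -0.24037461  0.073     ]] [ 0.56452639 -0.21081988  0.073     ] [np.float64(0.12853701329823405), np.float64(0.13005489101950282), np.float64(0.1306950597335741), np.float64(0.1307541172159677)]
roll 1925 0.09129744191926435 ((0.5629180073738098, -0.21143998205661774), 0.027071185410022736)
((318.8575744628906, 206.09645080566406), (62.36087417602539, 64.4330825805664), 90.33958435058594) [[ 0.56343882 -0.20988002  0.092     ]]
2.5167 [ 0.55953145 -0.21200021  0.19908209] [ -90.00652024   -0.18716944 -115.38601024] [-15.08083446  15.32299854  39.52245116  94.80609429  -9.90596969
  73.50849962   0.8815181 ] [-2.99309203 -2.55600475 -3.32604516  1.87718021 -0.99049846  0.80425189
 -1.07284942]
2.5167 [ 0.55953145 -0.21200021  0.19908209] [ -90.00652024   -0.18716944 -115.38601024] [-15.08083446  15.32299854  39.52245116  94.80609429  -9.90596969
  73.50849962   0.8815181 ] [-2.99309203 -2.55600475 -3.32604516  1.87718021 -0.99049846  0.80425189
 -1.07284942]
```

Call:
move_arm --pt "0.5 0 2.4 0 0 0" --pt "0.5 20 2.4 0 0 0" --pt "0.5 40 2.4 0 0 0" --pt "0.5 60 2.4 0 0 0" --pt "0.5 78 2.4 0 0 0" --pt "0.5 92 2.4 0 0 0" --pt "0.5 104 2.4 0 0 0" --pt "0.5 114 2.4 0 0 0" --pt "0.5 120 2.4 0 0 0" --pt "0.5 124 2.4 0 0 0" --pt "0.5 125 2.4 0 0 0" --pt "0.5 125 2.4 0 0 0" --pt "0.5 125 2.4 0 0 0"

```text
time_s: 3.6
tool_pos: [0.5627, -0.2092, 0.0753]
tool_rot: [-89.9, 0.0, -115.0]
force: [-0.7, 0.2, -0.3]
grip_width: 0.0761
```

Call:
move_arm --pt "0 0 0 0 0 0" --pt "0 0 0 0 0 0" --pt "0 0 0 0 0 0" --pt "0 0 0 0 0 0" --pt "0 0 0 0 0 0" --pt "0 0 0 0 0 0" --pt "0 0 0 0 0 0" --pt "0 0 0 0 0 0" --claw 40 --newtons 20

```text
time_s: 4.27
tool_pos: [0.5624, -0.209, 0.0748]
tool_rot: [-90.0, 0.0, -115.0]
force: [-0.4, -0.2, 1.6]
grip_width: 0.0539
```

Call:
move_arm --pt "0 -3 0 0 0 0" --pt "0 -10 0 0 0 0" --pt "0 -20 0 0 0 0" --pt "0 -35 0 0 0 0" --pt "0 -50 0 0 0 0" --pt "0 -65 0 0 0 0" --pt "0 -78 0 0 0 0" --pt "0 -80 0 0 0 0" --pt "0 -80 0 0 0 0"

```text
time_s: 5.02
tool_pos: [0.563, -0.2092, 0.156]
tool_rot: [-89.9, 0.0, -115.0]
force: [-0.1, 0.8, -1.8]
grip_width: 0.0541
```

```bash
python3 - <<'E'
from h import *
p,d=read_camera('top'); cv2.imwrite('pics/t2.png',cv2.resize(p[130:270,270:450],None,fx=4,fy=4)[:,:,::-1])
o=env.get_obs(); print(o['tool_pos'],o['tool_rot'],o['force'],o['qpos'])
c=np.array([.5627,-.2095]); dl=np.array([.4465,.019])-c
for y in (-115,): 
    a=np.radians(y); print(dl@[np.cos(a),np.sin(a)], dl@[-np.sin(a),np.cos(a)])
E
```

```text
[ 0.56229347 -0.20886756  0.1548244 ] [-8.99762833e+01  2.07187337e-02 -1.14981160e+02] [-0.27557971 -0.77043812 -2.04082742] [-14.48966223  17.60924408  38.82083151  97.63938864 -11.75345158
  68.85753885   2.30141342]
-0.15798308732360528 -0.2018812376614085
```

View pics/t2.png

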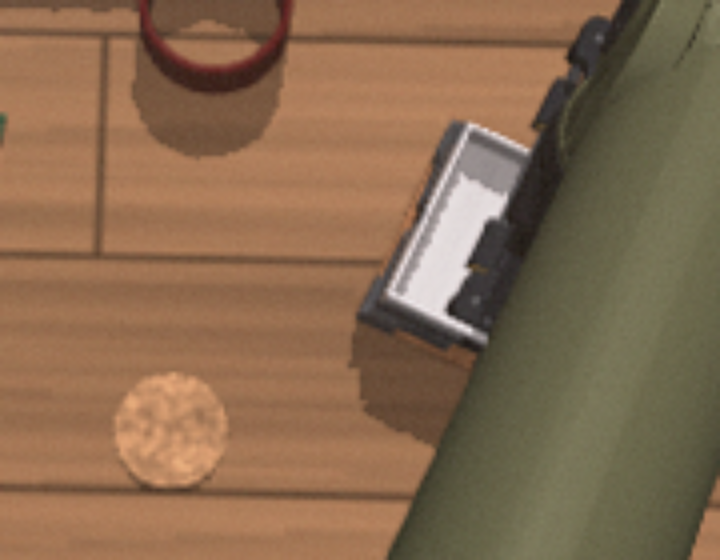

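The tray has stayed put and the roll is held (54 mm). Carrying it to the coaster.

Call:
move_arm --pt "-12 0 -15 0 0 0" --pt "-30 0 -38 0 0 0" --pt "-50 0 -64 0 0 0" --pt "-72 0 -92 0 0 0" --pt "-94 0 -120 0 0 0" --pt "-116 0 -148 0 0 0" --pt "-136 0 -173 0 0 0" --pt "-150 0 -191 0 0 0" --pt "-157 0 -199 0 0 0" --pt "-159 0 -201.5 0 0 0" --pt "-159 0 -201.5 0 0 0" --pt "-159 0 -201.5 0 0 0" --pt "-159 0 -201.5 0 0 0"

```text
time_s: 6.15
tool_pos: [0.4471, 0.019, 0.1544]
tool_rot: [-90.0, -0.0, -115.1]
force: [0.2, -0.1, -1.6]
grip_width: 0.0535
```

```bash
python3 - <<'E'
from h import *
ci=camera_info('wrist'); p,d=read_camera('wrist'); cv2.imwrite('pics/w3.png',p[:,:,::-1])
W=world('wrist',d,ci)
o=env.get_obs(); print(o['tool_pos'],o['tool_rot'],o['force'],o['qpos'])
for r in models.cut_out('roll_center','wrist')[:1]:
    w=W[r['mask']&(d>0)]; print(r['score'],w.mean(0),w.min(0),w.max(0))
    t=w[(w[:,2]>.12)]; print(t[:,2].min(),np.percentile(t[:,2],[1,50,99]))
    print(cv2.boundingRect(r['mask'].astype(np.uint8)))
for r in models.cut_out('coaster','wrist')[:1]:
    w=W[r['mask']&(d>0)]; print(r['score'],w.mean(0),w.min(0),w.max(0))
E
```

```text
[0.44710063 0.01901254 0.15446714] [-8.99949638e+01 -3.16311380e-02 -1.15116497e+02] [ 0.01462497 -0.24479804 -1.29991792] [-34.95813022  -4.46641116  28.16589139 117.3021526    2.3264562
  66.66682031 -32.90353564]
0.95 [0.45033608 0.02324662 0.1581657 ] [ 0.34387454 -0.14211373 -0.00123254] [0.4740818  0.0542082  0.23032405]
0.12710920834037062 [0.12912785 0.16901755 0.17232131]
(260, 210, 116, 133)
0.65 [0.44930132 0.02543419 0.00571801] [ 0.40629375 -0.01687581 -0.00153945] [0.48547953 0.05872815 0.13066784]
```

View pics/w3.png

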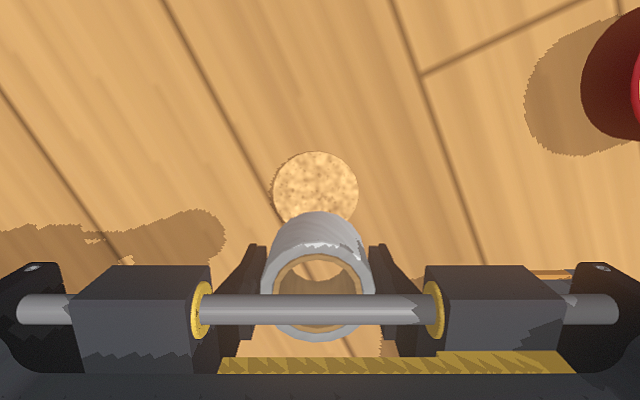

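The roll hangs upright at about (317,275), over the coaster at about (315,190). Lowering it.

Call:
move_arm --pt "0 10 0 0 0 0" --pt "0 28 0 0 0 0" --pt "0 48 0 0 0 0" --pt "0 68 0 0 0 0" --pt "0 86 0 0 0 0" --pt "0 100 0 0 0 0" --pt "0 110 0 0 0 0" --pt "0 116 0 0 0 0" --pt "0 119 0 0 0 0" --pt "0 120 0 0 0 0" --pt "0 120.5 0 0 0 0" --pt "0 121 0 0 0 0" --pt "0 121 0 0 0 0"

```text
time_s: 7.38
tool_pos: [0.4474, 0.0204, 0.0342]
tool_rot: [-89.9, 0.1, -115.0]
force: [0.3, 0.5, -1.0]
grip_width: 0.0537
```

Call:
move_arm --pt "0 0.7 0 0 0 0" --pt "0 1.4 0 0 0 0" --pt "0 1.4 0 0 0 0"

```text
time_s: 7.63
tool_pos: [0.4469, 0.0204, 0.0324]
tool_rot: [-90.0, 0.0, -115.0]
force: [0.3, 0.1, -0.9]
grip_width: 0.0535
```

Call:
move_arm --pt "0 0.5 0 0 0 0" --pt "0 0.5 0 0 0 0" --pt "0 0.5 0 0 0 0"

```text
time_s: 7.88
tool_pos: [0.4469, 0.0204, 0.0321]
tool_rot: [-90.0, 0.0, -115.0]
force: [-2.6, 0.2, 3.9]
grip_width: 0.0537
```

Call:
move_arm --pt "0 0 0 0 0 0" --pt "0 0 0 0 0 0" --pt "0 0 0 0 0 0" --pt "0 0 0 0 0 0" --pt "0 0 0 0 0 0" --claw 76

```text
time_s: 8.3
tool_pos: [0.4468, 0.0203, 0.0316]
tool_rot: [-90.0, -0.0, -115.0]
force: [-0.5, -0.3, 0.5]
grip_width: 0.0741
```

Call:
move_arm --pt "0 -3 0 0 0 0" --pt "0 -10 0 0 0 0" --pt "0 -22 0 0 0 0" --pt "0 -40 0 0 0 0" --pt "0 -65 0 0 0 0" --pt "0 -95 0 0 0 0" --pt "0 -120 0 0 0 0" --pt "0 -135 0 0 0 0" --pt "0 -140 0 0 0 0"

```text
time_s: 9.05
tool_pos: [0.4486, 0.0204, 0.1752]
tool_rot: [-89.8, 0.2, -115.0]
force: [-0.3, 0.4, 0.0]
grip_width: 0.0757
```

```bash
python3 - <<'E'
from h import *
ci=camera_info('wrist'); p,d=read_camera('wrist'); cv2.imwrite('pics/w4.png',p[:,:,::-1])
W=world('wrist',d,ci)
m=(W[...,2]>.043)&(W[...,2]<.056)&(d>0)&(abs(W[...,0]-.447)<.05)&(abs(W[...,1]-.02)<.05); w=W[m]
print(len(w),np.median(w[:,2]),cv2.minEnclosingCircle(w[:,:2].astype(np.float32)))
for r in models.cut_out('coaster','wrist')[:1]:
    w=W[r['mask']&(d>0)];w=w[w[:,2]<.012]; print(r['score'],cv2.minEnclosingCircle(w[:,:2].astype(np.float32)))
o=env.get_obs(); print(o['time_s'],o['tool_pos'],o['tool_rot'],o['qpos'],o['force'])
E
```

```text
1708 0.04873813291828975 ((0.4472782015800476, 0.017904967069625854), 0.02704130858182907)
0.87 ((0.44571027159690857, 0.018692217767238617), 0.04012739285826683)
9.15 [0.44744825 0.02039855 0.17282154] [-8.98960558e+01  1.14111778e-01 -1.14989318e+02] [-35.4436125   -5.67357231  28.13582634 116.04580892   2.82190948
  68.83530705 -33.42672186] [ 0.16574301  0.65820203 -1.42909102]
```

View pics/w4.png

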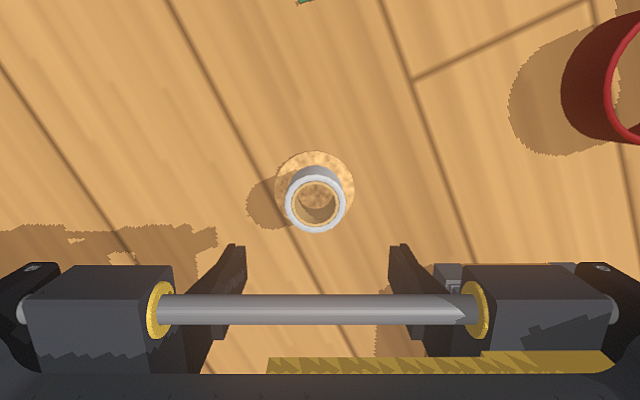

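The roll stands upright within 2 mm of the coaster's centre: ring at (315,203), coaster at (315,190). Next, over the post with the jaws along the tray's diagonal.

Call:
move_arm --pt "15 2 8 0 -4 0" --pt "45 4 25 0 -10 0" --pt "78 8 44 0 -16 0" --pt "110 11 62 0 -22 0" --pt "142 14 80 0 -28 0" --pt "174 17 98 0 -34 0" --pt "202 20 114 0 -40 0" --pt "222 22 125 0 -44.5 0" --pt "232.5 22 130.5 0 -44.5 0" --pt "232.5 22 130.5 0 -44.5 0" --pt "232.5 22 130.5 0 -44.5 0" --pt "232.5 22 130.5 0 -44.5 0" --pt "232.5 22 130.5 0 -44.5 0" --claw 50

```text
time_s: 10.23
tool_pos: [0.4667, -0.2439, 0.149]
tool_rot: [-90.0, 0.1, -70.4]
force: [-1.0, -0.0, -0.2]
grip_width: 0.0501
```

```bash
python3 - <<'E'
from h import *
ci=camera_info('wrist'); p,d=read_camera('wrist'); cv2.imwrite('pics/w5.png',p[:,:,::-1])
W=world('wrist',d,ci); hsv=cv2.cvtColor(p,cv2.COLOR_RGB2HSV)
red=((hsv[...,0]<8)|(hsv[...,0]>172))&(hsv[...,1]>150)&(hsv[...,2]>60)&(d>0)&(W[...,2]>.07)&(W[...,2]<.125)
w=W[red]; print(len(w),w.mean(0),w.min(0),w.max(0)); t=w[w[:,2]>.109]
print(len(t),t.mean(0),t.min(0),t.max(0),cv2.minAreaRect((t[:,:2]*1000).astype(np.float32)))
tr=(W[...,2]>.069)&(W[...,2]<.077)&(d>0)&(hsv[...,1]<70)&(hsv[...,2]>130); print(cv2.minAreaRect((W[tr][:,:2]*1000).astype(np.float32)))
o=env.get_obs(); print(o['time_s'],o['tool_pos'],o['tool_rot'],o['qpos'],o['force'])
E
```

```text
978 [ 0.46658208 -0.24401542  0.10664152] [ 0.45830347 -0.25611998  0.07772827] [ 0.47762258 -0.23666985  0.11498071]
639 [ 0.46765861 -0.24626446  0.11298696] [ 0.45855517 -0.25611998  0.10912429] [ 0.47762258 -0.2371352   0.11498071] ((468.1424255371094, -246.4343719482422), (15.432025909423828, 17.025602340698242), 19.139629364013672)
((551.4945678710938, -216.464599609375), (156.0157012939453, 153.4094696044922), 64.40795135498047)
10.2833 [ 0.46691512 -0.24396263  0.14924581] [-9.00113375e+01  6.58073123e-02 -7.03727437e+01] [-18.92677545   8.4176959   47.53851631 108.1714043   -6.81080562
  66.32988018  50.68112062] [-0.56133574  0.35921085 -0.10213738]
```

View pics/w5.png

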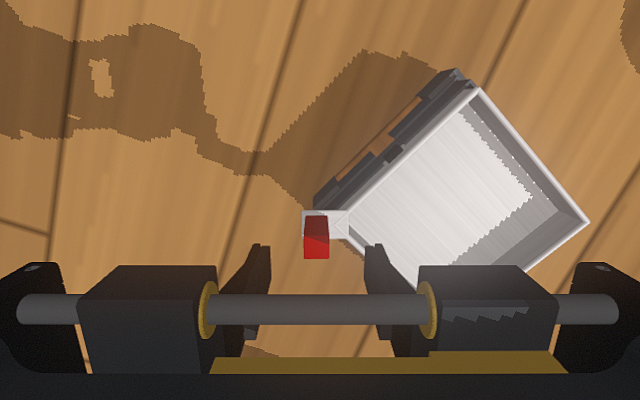

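Post is at (316,240) in the wrist view, i.e. (0.468,-0.246) at 19°. Descending onto it and gripping.

Call:
move_arm --pt "2.5 0 0.5 0 0 0" --pt "2.5 8 0.5 0 0 0" --pt "2.5 20 0.5 0 0 0" --pt "2.5 32 0.5 0 0 0" --pt "2.5 43 0.5 0 0 0" --pt "2.5 51 0.5 0 0 0" --pt "2.5 56 0.5 0 0 0" --pt "2.5 58.5 0.5 0 0 0" --pt "2.5 59 0.5 0 0 0" --pt "2.5 59 0.5 0 0 0" --pt "2.5 59 0.5 0 0 0"

```text
time_s: 11.2
tool_pos: [0.4685, -0.248, 0.0912]
tool_rot: [-90.0, -0.0, -70.5]
force: [0.3, 0.3, 0.1]
grip_width: 0.05
```

Call:
move_arm --pt "0 0 0 0 0 0" --pt "0 0 0 0 0 0" --pt "0 0 0 0 0 0" --pt "0 0 0 0 0 0" --pt "0 0 0 0 0 0" --pt "0 0 0 0 0 0" --pt "0 0 0 0 0 0" --pt "0 0 0 0 0 0" --pt "0 0 0 0 0 0" --pt "0 0 0 0 0 0" --claw 5 --newtons 50

```text
time_s: 12.03
tool_pos: [0.4677, -0.2479, 0.0907]
tool_rot: [-90.0, 0.0, -70.5]
force: [-2.3, -0.8, 2.6]
grip_width: 0.0154
```

```bash
python3 - <<'E'
from h import *
p,d=read_camera('scene'); cv2.imwrite('pics/s6.png',cv2.resize(p[100:250,190:370],None,fx=4,fy=4)[:,:,::-1])
o=env.get_obs(); print(o['time_s'],o['tool_pos'],o['tool_rot'],o['qpos'],o['force'],o['wrist_torque'])
E
```

```text
12.0833 [ 0.4676594 -0.2478837  0.0906762] [-9.00450978e+01  2.25850226e-02 -7.04888768e+01] [-16.58114214  13.63414851  46.68060485 111.18525604 -11.40971095
  59.91268861  54.57775645] [-3.52909749 -0.45057228  2.40789943] [-0.16467061  0.71527301  0.22093899]
```

View pics/s6.png

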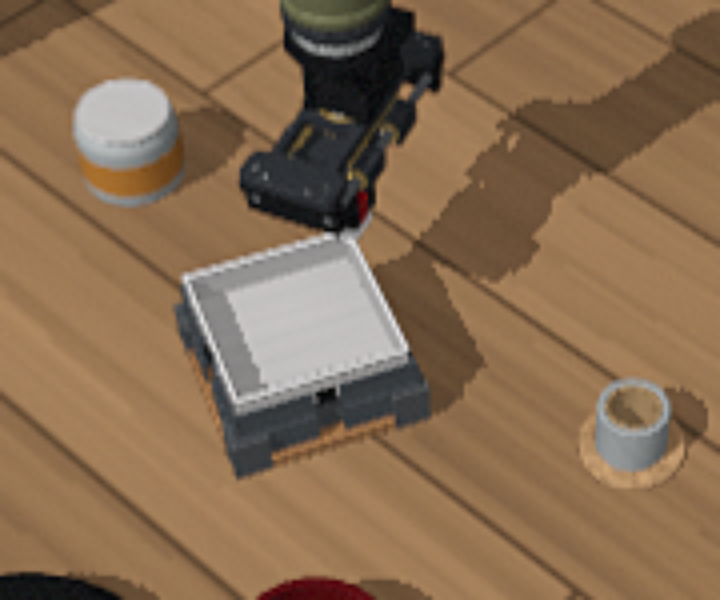

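The post is held (15 mm), the stack is seated, and the roll stands on the coaster at (632,425) in the crop. Starting the peel about the far corner.

Call:
move_arm --pt "0 -3.4 0.8 -1 0 0" --pt "0 -6.8 1.7 -2 0 0" --pt "0 -10.2 2.6 -3 0 0" --pt "0 -13.5 3.6 -4 0 0" --pt "0 -16.9 4.7 -5 0 0" --pt "0 -20.2 5.8 -6 0 0" --pt "0 -23.5 7 -7 0 0" --pt "0 -26.8 8.2 -8 0 0" --pt "0 -30.1 9.4 -9 0 0" --pt "0 -33.3 10.8 -10 0 0" --pt "0 -33.3 10.8 -10 0 0" --pt "0 -33.3 10.8 -10 0 0"

```text
time_s: 13.08
tool_pos: [0.4777, -0.2446, 0.1245]
tool_rot: [-100.2, 0.0, -70.5]
force: [-5.2, -0.8, -1.5]
grip_width: 0.0154
```

```bash
python3 - <<'E'
from h import *
p,d=read_camera('scene'); cv2.imwrite('pics/s7.png',cv2.resize(p[100:250,190:370],None,fx=4,fy=4)[:,:,::-1])
o=env.get_obs(); print(o['time_s'],o['tool_pos'],o['tool_rot'],o['qpos'],o['force'],o['wrist_torque'],o['grip_width'])
E
```

```text
13.1333 [ 0.47764521 -0.24457595  0.12448079] [-1.00167953e+02  1.38240783e-02 -7.04956127e+01] [-19.19146816  19.1289119   46.71252926 102.50216422  -6.83968179
  71.42061493  48.85683229] [-5.46339667 -1.25290523 -0.38448176] [-0.2475881   1.32156839  0.13878943] 0.015431863281088486
```

View pics/s7.png

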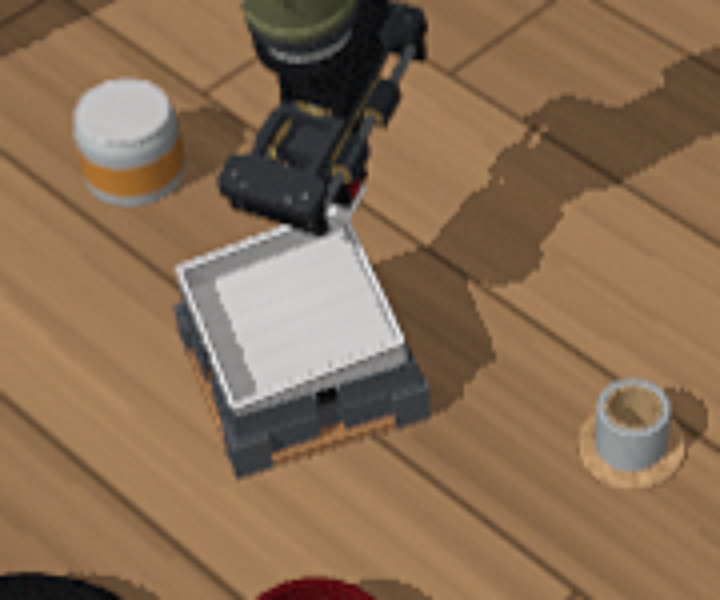

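The grip corner is about 34 mm up, and the pile has not shifted in the picture. Continuing the tilt to 18°, with 2 mm of relief towards the grip.

Call:
move_arm --pt "0 -3.3 0.4 -1 0 0" --pt "0 -6.6 1 -2 0 0" --pt "0 -10 1.6 -3 0 0" --pt "0 -13.3 2.2 -4 0 0" --pt "0 -16.6 3 -5 0 0" --pt "0 -20 4 -6 0 0" --pt "0 -23.3 5 -7 0 0" --pt "0 -26.5 6.2 -8 0 0" --pt "0 -26.5 6.2 -8 0 0" --pt "0 -26.5 6.2 -8 0 0"

```text
time_s: 13.97
tool_pos: [0.4879, -0.241, 0.1497]
tool_rot: [-108.2, -0.0, -70.5]
force: [-5.7, -1.7, -0.6]
grip_width: 0.0154
```

```bash
python3 - <<'E'
from h import *
p,d=read_camera('scene'); cv2.imwrite('pics/s8.png',cv2.resize(p[100:250,190:370],None,fx=4,fy=4)[:,:,::-1])
o=env.get_obs(); print(o['time_s'],o['tool_pos'],o['tool_rot'],o['qpos'],o['force'],o['wrist_torque'],o['grip_width'])
E
```

```text
14.0167 [ 0.48783435 -0.24102179  0.14968909] [-1.08172420e+02 -5.87587096e-03 -7.05221990e+01] [-19.85690966  24.55774647  46.3838569   95.18995327  -4.76179455
  80.50935229  46.63725968] [-6.09993589 -1.24577257 -0.26290297] [-0.20515395  1.16753002  0.05896832] 0.01588506787553215
```

View pics/s8.png

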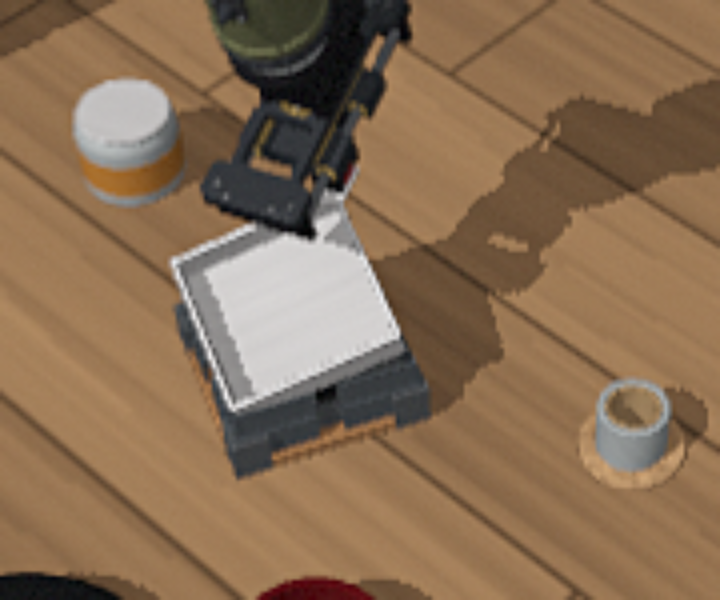

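Call:
move_arm --pt "0 -1.6 -1.6 0 0 0" --pt "0 -4.1 -3.5 0 0 0" --pt "0 -7.6 -5.6 0 0 0" --pt "0 -12.4 -7.2 0 0 0" --pt "0 -18.1 -9 0 0 0" --pt "0 -24.7 -11.2 0 0 0" --pt "0 -31.4 -13.4 0 0 0" --pt "0 -37.1 -15.4 0 0 0" --pt "0 -37.1 -15.4 0 0 0" --pt "0 -37.1 -15.4 0 0 0"

```text
time_s: 14.85
tool_pos: [0.4857, -0.2417, 0.1895]
tool_rot: [-107.9, -0.0, -70.5]
force: [0.4, 0.3, -2.7]
grip_width: 0.0159
```

```bash
python3 - <<'E'
from h import *
p,d=read_camera('scene'); cv2.imwrite('pics/s9.png',cv2.resize(p[100:250,190:370],None,fx=4,fy=4)[:,:,::-1])
o=env.get_obs(); print(o['time_s'],o['tool_pos'],o['tool_rot'],o['qpos'],o['force'],o['wrist_torque'],o['grip_width'])
E
```

```text
14.9 [ 0.48547683 -0.24152706  0.18909789] [-1.07976950e+02  5.93075370e-03 -7.04841935e+01] [-20.65133008  22.03585167  47.28707234  93.18452597  -3.24139898
  84.328185    46.47182033] [-0.25480788  0.53064677 -2.57890753] [ 0.05017613 -0.25504601 -0.02127946] 0.015475413662666583
```

View pics/s9.png

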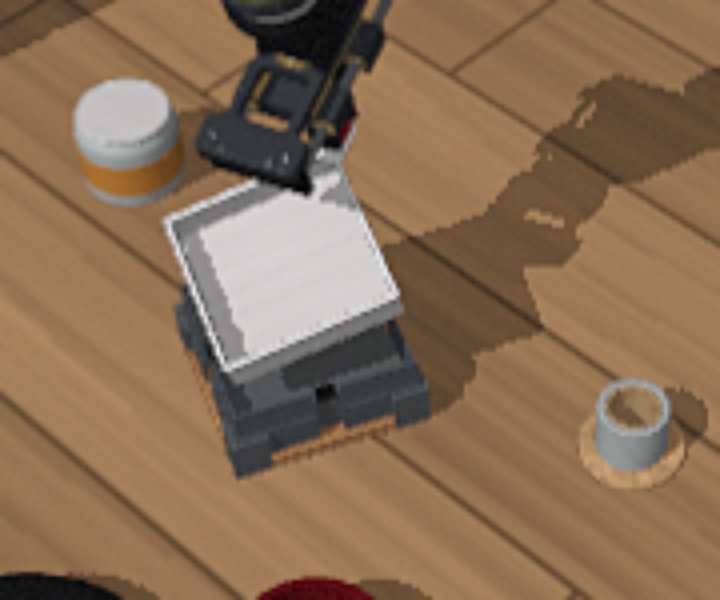

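The tray is free (only its weight, 2.6 N) and the pile stayed down. Now raising and levelling.

Call:
move_arm --pt "0 -5 -1.6 0 0 0" --pt "0 -14 -4.5 1 0 0" --pt "0 -25 -8 3 0 0" --pt "0 -36 -11.6 5.5 0 0" --pt "0 -46 -15 8 0 0" --pt "0 -54 -17.5 11 0 0" --pt "0 -60 -19.4 14 0 0" --pt "0 -62 -20 16.5 0 0" --pt "0 -62 -20 18 0 0" --pt "0 -62 -20 18 0 0" --pt "0 -62 -20 18 0 0"

```text
time_s: 15.82
tool_pos: [0.485, -0.2416, 0.2544]
tool_rot: [-90.0, 0.0, -70.5]
force: [-0.2, -0.4, -1.8]
grip_width: 0.0157
```

```bash
python3 - <<'E'
from h import *
ci=camera_info('wrist'); p,d=read_camera('wrist'); cv2.imwrite('pics/w10.png',p[:,:,::-1])
o=env.get_obs(); print(o['time_s'],o['tool_pos'],o['tool_rot'],o['qpos'],o['force'],o['wrist_torque'],o['grip_width'])
E
```

```text
15.8667 [ 0.4854627  -0.24118352  0.25406832] [-9.00440431e+01  3.15366518e-02 -7.04554930e+01] [-22.14729867   5.28847755  49.11252375  98.28895318  -4.06982282
  78.32575533  47.21731748] [-0.64289238  1.05386407 -2.01805907] [-0.14726362  0.23045893  0.013507  ] 0.015414200104863333
```

View pics/w10.png

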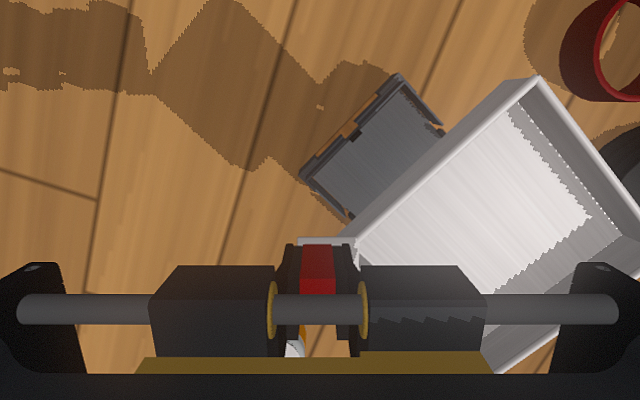

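Call:
move_arm --pt "-6 0 3 0 -1 0" --pt "-18 0 10 0 -2.5 0" --pt "-36 0 20 0 -5 0" --pt "-60 0 33 0 -8 0" --pt "-88 0 49 0 -11.5 0" --pt "-118 0 66 0 -15 0" --pt "-149 0 83 0 -18.5 0" --pt "-180 0 100 0 -22 0" --pt "-211 0 117.5 0 -25.5 0" --pt "-242 0 135 0 -29 0" --pt "-272 0 151.5 0 -32.5 0" --pt "-298 0 166 0 -36 0" --pt "-320 0 178 0 -39 0" --pt "-335 0 186.5 0 -41 0" --pt "-344 0 191.5 0 -42 0" --pt "-347 0 193.4 0 -42 0" --pt "-347 0 193.4 0 -42 0" --pt "-347 0 193.4 0 -42 0"

```text
time_s: 17.37
tool_pos: [0.5522, 0.1478, 0.2543]
tool_rot: [-90.1, -0.0, -28.7]
force: [0.5, -0.7, -3.1]
grip_width: 0.0158
```

```bash
python3 - <<'E'
from h import *
for n in ('scene','top'):
    p,d=read_camera(n); cv2.imwrite(f'pics/{n}11.png',p[:,:,::-1])
    W=world(n,d); hsv=cv2.cvtColor(p,cv2.COLOR_RGB2HSV)
    tr=(W[...,2]>.19)&(W[...,2]<.27)&(d>0)&(hsv[...,1]<70)&(hsv[...,2]>110)&(abs(W[...,0]-.6)<.12)&(abs(W[...,1]-.242)<.12); w=W[tr]
    print(n,tr.sum(),w.mean(0),cv2.minAreaRect((w[:,:2]*1000).astype(np.float32)),np.percentile(w[:,2],[2,50,98]))
    fl=w[np.linalg.norm(w[:,:2]-[.601,.242],axis=1)<.05]
    A=np.c_[fl[:,:2]-[.601,.242],np.ones(len(fl))]; print('floor plane',np.linalg.lstsq(A,fl[:,2],rcond=None)[0],len(fl))
o=env.get_obs(); print(o['time_s'],o['tool_pos'],o['tool_rot'],o['qpos'],o['force'],o['wrist_torque'],o['grip_width'])
E
```

```text
scene 3228 [0.5984412  0.23981579 0.21453087] ((599.299072265625, 228.2574005126953), (146.03033447265625, 154.1458282470703), 16.524799346923828) [0.20584274 0.20985093 0.23757475]
floor plane [-0.00235958  0.00042285  0.2089685 ] 1254<stdin>:6: RuntimeWarning: Mean of empty slice.
  ret = um.true_divide(
Traceback (most recent call last):
IndexError: index -1 is out of bounds for axis 0 with size 0
```

View pics/scene11.png

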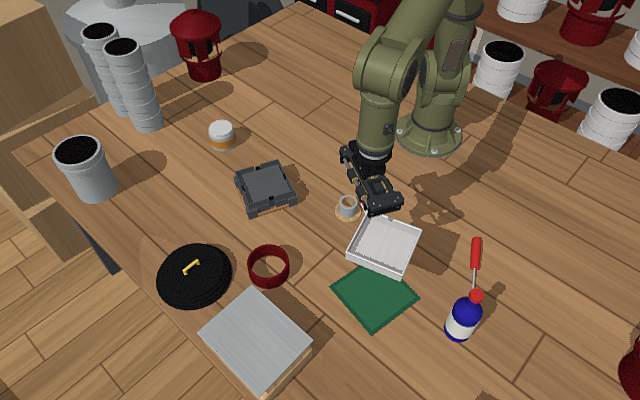

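View pics/top11.png

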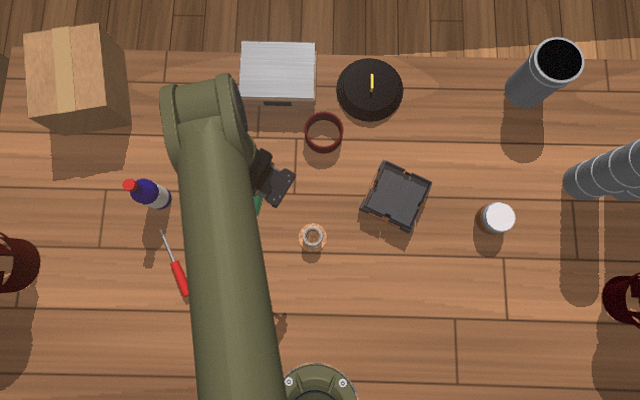

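Scene view: the tray is level around (385,247) above the mat, the pile is seated empty at (265,187), and the roll is on the coaster at (348,206). I check the centring by rim corners.

```bash
python3 - <<'E'
from h import *
p=cv2.imread('pics/scene11.png')
cv2.imwrite('pics/sc.png',cv2.resize(p[200:340,325:435],None,fx=4,fy=4,interpolation=cv2.INTER_CUBIC))
p,d=read_camera('scene'); W=world('scene',d); hsv=cv2.cvtColor(p,cv2.COLOR_RGB2HSV)
o=env.get_obs(); print(o['time_s'],o['tool_pos'],o['tool_rot'],o['force'],o['grip_width'],abs(o['joint_velocities']).max())
pile=(abs(W[...,0]-.5645)<.04)&(abs(W[...,1]+.211)<.04)&(d>0); print('pile floor z',np.median(W[pile][:,2]))
for r in models.cut_out('tray_center','scene')[:1]:
    w=W[r['mask']&(d>0)]; print(r['score'],w.mean(0))
p2,d2=read_camera('top'); 
W=world('top',d2); pile=(abs(W[...,0]-.5645)<.04)&(abs(W[...,1]+.211)<.04)&(d2>0); print('pile floor z top',np.median(W[pile][:,2]))
E
```

```text
17.5167 [0.5521604 0.1480597 0.2545452] [-8.99959860e+01 -2.21327161e-02 -2.86715345e+01] [ 0.70262084  0.37435925 -2.45128221] 0.015551240836612456 0.4085595793884543
pile floor z 0.04247969777955688
0.97 [0.59889068 0.23893592 0.21410671]
pile floor z top 0.04570171245917294
```

View pics/sc.png

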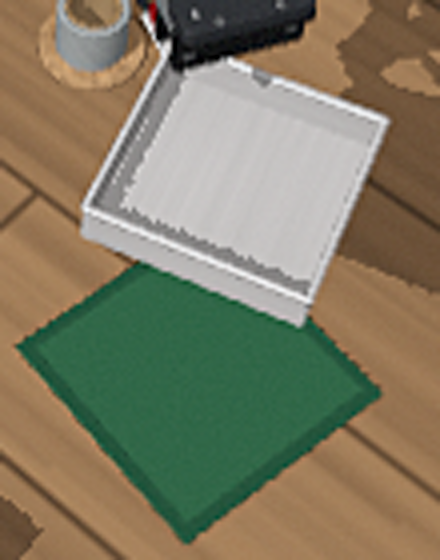

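```bash
python3 - <<'E'
from h import *
f=lambda L:[((x+.5)/4-.5+325,(y+.5)/4-.5+200) for x,y in L]
P=ray('scene',f([(87,211),(310,304),(387,121)]),.2345); print(P,(P[0]+P[2])/2)
M=ray('scene',f([(18,347),(187,543),(380,392)]),.003); print(M,(M[0]+M[2])/2)
E
```

```text
[[0.68127916 0.19910939 0.2345    ]
 [0.64527007 0.32219965 0.2345    ]
 [0.51958353 0.2841019  0.2345    ]] [0.60043134 0.24160564 0.2345    ]
[[0.67059728 0.1470059  0.003     ]
 [0.69985994 0.31123349 0.003     ]
 [0.53538564 0.33899932 0.003     ]] [0.60299146 0.24300261 0.003     ]
```

The tray's middle is within about 3 mm of the mat's middle, and it is level and still. Handing in.

```bash
python3 - <<'E'
from h import *
print(job.sign_off()); print(env.get_obs()['time_s'])
E
```

```text
the job is handed in; nothing more can be done
None
the job is handed in; nothing more can be done
```

The job is done and was handed in at about 17.6 s of the 58 s allowed.

- **Roll:** I lifted it out of the top tray and stood it upright on the coaster. It measured within 2 mm of the coaster's centre.
- **Peel:** I gripped the red post and tipped the tray 18° about its far corner, then lifted it clear. Afterwards the tool carried only the tray's weight, and the pile's floor read 42 to 46 mm above the counter, so the pile is fully down.
- **Hold:** The tray is held by its grip, level to within 0.2° and still. Its underside is about 20 cm above the mat, and its middle is about 3 mm from the mat's middle.
- **Everything else:** The other things on the counter look unmoved in the last pictures.

Two things did not go cleanly. The top camera could not check the final tray pose because the arm blocks its view, so that check comes from the scene camera alone. During the tilt the stack pushed back sideways on the gripper with about 6 N, which went to zero once the tray was free.

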